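# Seat the long tube block in the dry-block heater

### The arm

A 6-joint arm with a two-finger parallel gripper is mounted at the origin on the work surface. World frame = base frame: x ahead of the robot, y to its left, z up, the work surface at z = 0. Lengths are in mm, angles in rad, forces in N, time in s.
With the tool pointing down it reaches from about 350 to 975 mm from the base axis. Payload 7.1 kg.
Tool frame: the origin (TCP) lies between the finger pads; the fingertips stand 17 mm ahead of it and the grasp point (between the pads) lies 2 mm behind it; z points along the fingers, y is the line along which they close (so a half turn about z gives the same grasp; the last joint's range is limited). The gripper opens to 88 mm and grips with 3 to 60 N. Pads are 20 mm wide; open, the fingers measure 115 mm over their backs; the gripper's body (75 mm by 178 mm) begins 61 mm behind the grasp point.
Start: joints at [-1.294, 0.423, 1.63, -0, 1.089, -0.019], TCP at [182.209, -597.833, 239.675] pointing down, gripper open.
Joint ranges: [-3, 3], [-0.9, 2.11], [0.09, 2.58], [-1.31, 4.45], [0.11, 2.69], [-2.54, 2.54]. Speed limits (rad/s): [2.39, 2.39, 3.01, 3.14, 3.14, 3.14].

### API

Orientations are given as a rotation vector (axis times angle).
In Python, from workcell import ctrl, get_image gives the robot as it stands (ctrl), with the cameras as plain functions.
- The arm moves only by the tool step_hand, called as name(argument=value, ...) on one line, values as JSON. Schema: {"type":"object","properties":{"offsets":{"type":"object","properties":{"sx":{"type":"array","items":{"type":"number"},"minItems":1,"maxItems":5},"sy":{"type":"array","items":{"type":"number"},"minItems":1,"maxItems":5},"sz":{"type":"array","items":{"type":"number"},"minItems":1,"maxItems":5},"rx":{"type":"array","items":{"type":"number"},"minItems":1,"maxItems":5},"ry":{"type":"array","items":{"type":"number"},"minItems":1,"maxItems":5},"rz":{"type":"array","items":{"type":"number"},"minItems":1,"maxItems":5}},"additionalProperties":false,"required":["sx","sy","sz","rx","ry","rz"]},"aperture":{"type":"number"},"only":{"type":"string"},"quiet":{"type":"boolean"},"lines":{"type":"string"}},"required":["offsets"],"additionalProperties":false}. offsets is an object with one list for each field, all of the same length, 1 to 5, a row being the entries at one place: sx, sy, sz (the shift in parts of the range, where 1.0 means 0.2 m), rx, ry, rz (a rotation vector in fractions of the full range, 1 being 2 pi rad); each row shifts and turns the commanded pose from where the row before left it, along the tool's axes as they then stand; what a row does not reach is not made up. A row lasts 1/12 s, in which the tool goes at most 41.7 mm and 0.125 rad, less where a joint would pass 70% of its speed; a pose out of reach is approached as far as the arm can. aperture is the finger opening in mm, set as the call begins (left out keeps the last). The fingers move at their own pace and stop on an object; the grip force is fixed at half the most. Time passes only in rows, so rows that do not move let the fingers close. The tool returns the time, the measured TCP pose, the force, the opening and the grip force at its end. only (a regular expression) keeps the lines of the reply that match it, lines (a string "A,B") keeps lines A to B, and quiet returns only ok. No shift or turn number may pass 1 either way. Input that does not fit is refused with a message, and nothing moves.
- ctrl.get_obs(): the state, without advancing time (a new reading comes with each control period).
- get_image(name): name is "side" or "top" or "wrist"; returns a dict with "img" (480x640x3 uint8, red, green, blue), "fx", "fy", "cx", "cy" (pixels), "k1" (the pictures are not rectified: a ray, as slopes to the right and down, at radius r is drawn at 1 + k1 r^2 times it, then the intrinsics apply), "R" (3x3) and "t" (3): a world point X has camera coordinates R X + t. Camera axes: x right, y down, z forward; pixel columns grow to the right and rows downward; lengths in mm; the calibration is good to about 2 mm. A picture is of the moment at which its call begins. There is no depth.
- ctrl.close_job(): hands the job in; it is judged then, once.
The state is a dict: "t": time; "qpos": joint angles; "qvel": joint speeds; "joint_torque": joint torques, N m; "ee_pos": TCP position; "orientation": TCP orientation; "ft_force": force on the tool from outside, world axes, zero at the start; "moment": the same for the moment, N m; "width": finger opening in mm; "grasp_force": force on a finger pad.
Only numpy, scipy, OpenCV 4.12 (cv2) and the standard library are available. Lean on these libraries where they do the work, as an engineer would, in place of code of your own. Each camera call takes 0.05 s, during which the arm holds its last target. There are 200 camera calls.

### The job

Take the long tube block by its free end, draw it out from under the bench riser and set it down on the white bench pad, then let go. Then take it again by the lifting fin on its top and lower it, without dropping it, into the well of the heater until it sits flat on the well's floor (either way round). Leave the squarish tube block where it is.

Things in the scene. Friction and masses are not known exactly. Their poses are not given: they have to be found in the camera images.
- block: Long tube block: aluminium bar 150 (x) x 50 (y) x 40 mm high, 0.3 kg, origin centre of underside. Lifting fin on top: 30 (x) x 14 (y) mm, 40 to 78 mm above underside, centred at x +30 mm. At the start its +x end with the fin is under a fixed white riser; its -x end is free, to the robot. The riser's front edge crosses it at x +2 to +18 mm; drawing it 100 mm along its own -x clears the riser.
- square_block: Squarish tube block, a bystander: aluminium, 90 (x) x 66 (y) x 40 mm, two large bores, similar fin; origin centre of underside. It stands about 140 mm beside the long block (either side), half under the same riser: a low bench shelf 300 mm wide, 140 deep, underside 112 mm above the bench, top 124, jars to 186, open in front, end panels at its two sides.
- pad: White bench pad: a fixed flat sheet 200 (x) x 160 (y) x 3 mm thick on the bench in front of the robot, roughly midway between riser and heater (each may be left or right). Origin: centre of its underside.
- heater: Dry-block heater, fixed: low white box 240 (x) x 150 (y) x 62 mm high, origin centre of underside. In its top, centred, an open rectangular well 164 (x) x 64 (y) mm, flat floor 20 mm above the bench, rim at 62 mm: the block in it ends just below the rim and only the fin stands out. No room for fingers beside the block in the well.

How it is judged (in metres and radians):
On the way:
1. the long block has been set down flat on the pad and let go (horizontal distance between block and pad below 0.09 m and z of block in the frame of pad below 0.009 m and angle between block's own z axis and vertical below 0.1 rad and contact force between the fingers and block below 0.2 N and linear speed of block below 0.03 m/s), for 0.2 s.
At the end, for the whole second after the job is handed in: The long block lies at rest flat in the heater's well, either way round: its middle within 15 mm of the well's middle, its underside within 6 mm of the well's floor, tilted less than 0.1 rad and its long side within 0.2 rad of the heater's; the squarish block is within 30 mm of where it stood (horizontal distance between block and heater below 0.015 m and z of block in the frame of heater between 0.015 and 0.026 m and angle between block's own z axis and vertical below 0.1 rad and angle between the x axis of block and the x axis of heater, either way round below 0.2 rad and linear speed of block below 0.02 m/s and distance of square_block from where it was at the start of the episode below 0.03 m); the robot touches nothing.
It fails at once if the squarish block is moved by more than 30 mm (distance of square_block from where it was at the start of the episode above 0.03 m).
It fails at once if the long block is dropped into the heater (falling free at over 0.6 m/s) (horizontal distance between block and heater below 0.05 m and linear speed of block above 0.6 m/s and contact force between the fingers and block below 0.2 N).
It also fails if it takes over 58 s, if anything falls off the work surface, if the arm or the gripper's body presses on something with over 40 N, if the wrist force passes 120 N, or if a joint passes its speed limit or range.

## Working session

There is one attempt and no reset: what is moved stays moved. The work goes in short steps, Python scripts to look and compute and a tool call to move; the robot and the scene stay as the last step left them, time stands still between calls to the robot, and variables do not carry over. Pictures are saved under pics/ and viewed, at most 10 in all, crops included, and the job is handed in when it is done.

```bash
ls; mkdir -p pics; cat > h.py <<'E'
import numpy as np, cv2
from scipy.spatial.transform import Rotation as Ro
from workcell import ctrl, get_image
def grab(n,f=None):
    d=get_image(n)
    if f: cv2.imwrite(f,cv2.cvtColor(d["img"],cv2.COLOR_RGB2BGR)); np.savez(f[:-4],**d)
    return d
def ray(d,u,v):
    a,b=(u-d["cx"])/d["fx"],(v-d["cy"])/d["fy"]
    x,y=a,b
    for _ in range(20):
        s=1+d["k1"]*(x*x+y*y); x,y=a/s,b/s
    R=np.array(d["R"]);t=np.array(d["t"])
    return -R.T@t, R.T@np.array([x,y,1.])
def plane(d,u,v,z):
    o,r=ray(d,u,v); return o+r*(z-o[2])/r[2]
def tri(d1,p1,d2,p2):
    o1,r1=ray(d1,*p1);o2,r2=ray(d2,*p2)
    k=np.linalg.lstsq(np.c_[r1,-r2],o2-o1,rcond=None)[0]
    a,b=o1+k[0]*r1,o2+k[1]*r2
    return (a+b)/2,np.linalg.norm(a-b)
def proj(d,X):
    c=np.array(d["R"])@X+np.array(d["t"]);x,y=c[:2]/c[2];s=1+d["k1"]*(x*x+y*y)
    return np.array([d["fx"]*x*s+d["cx"],d["fy"]*y*s+d["cy"]])
def totool(p,):
    o=ctrl.get_obs();return Ro.from_rotvec(o["orientation"]).inv().apply(np.array(p)-o["ee_pos"])
E
python3 - <<'E'
from h import *
for n in("top","side","wrist"):
    d=grab(n,f"pics/{n}0.png");R=np.array(d["R"]);print(n,d["fx"],d["k1"],-R.T@d["t"],R[2])
o=ctrl.get_obs();print(o)
a=[cv2.imread(f"pics/{n}0.png") for n in("top","side")]
E
```

```text
pics
workcell.py
top 465.5622744346463 -0.0706261504015507 [449.12318615  12.48307907 810.25979851] [ 0.1567638  -0.0356677  -0.98699186]
side 578.9564390352521 -0.057816252679995336 [ 508.85806875 -876.12267476  565.14911699] [ 0.04554323  0.85789059 -0.51181007]
wrist 427.1424336116248 -0.08998508710615252 [ 249.10794621 -576.16119395  384.34054272] [-0.24918602 -0.07450241 -0.96558569]
{'t': 0.15, 'qpos': array([-1.29400862e+00,  4.23652507e-01,  1.63046068e+00,  3.23852804e-06,
        1.08860862e+00, -1.90151526e-02]), 'qvel': array([-0.00146166, -0.00150783, -0.00342956, -0.00072597,  0.00019327,
        0.00159485]), 'joint_torque': array([ 8.01636161e-04, -5.44984853e+01, -2.73918861e+01,  6.43544784e-02,
        2.04647833e-02, -7.41073472e-05]), 'ee_pos': array([ 182.10286245, -597.47733278,  239.10938258]), 'orientation': array([-3.10618675e+00, -4.62786489e-01,  2.23420466e-04]), 'ft_force': array([1.24690205, 0.19748606, 0.21835873]), 'moment': array([ 0.01939969, -0.02112694,  0.03993179]), 'grasp_force': 0.0, 'width': 87.88166730210118}
```

View pics/top0.png

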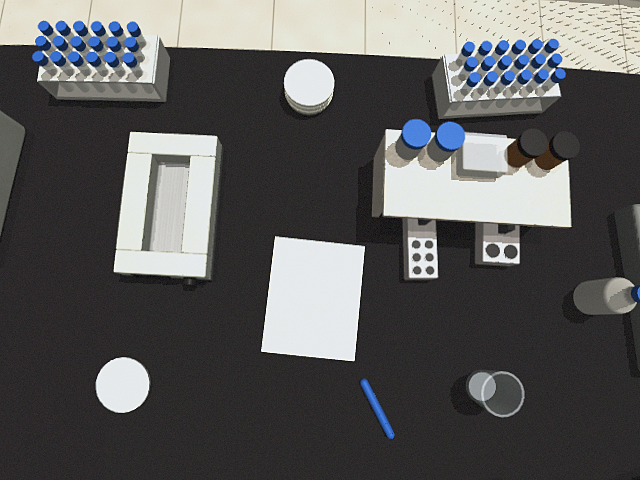

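View pics/side0.png

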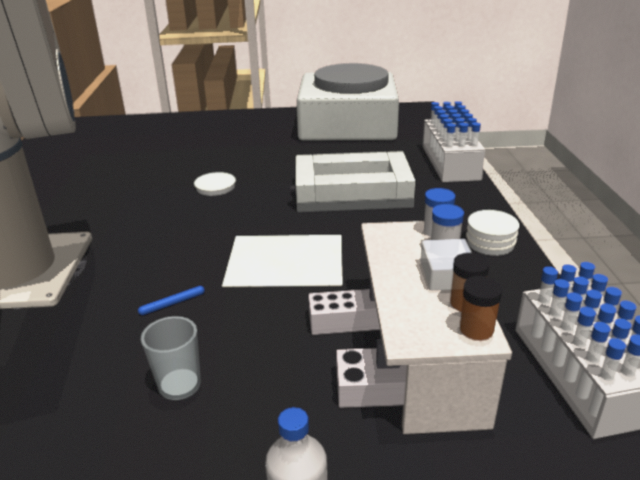

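Top view: block's free end at about (422,278), riser front edge rows 218–226, the squarish block at (498,245), pad centre (314,298), heater well (170,205). Side view: block's free end at about (310,312), squarish block at (340,380). I'll enlarge these for corners.

```bash
python3 - <<'E'
from h import *
t=cv2.imread("pics/top0.png");s=cv2.imread("pics/side0.png")
f=lambda im,x,y,w,h,k:cv2.resize(im[y:y+h,x:x+w],None,fx=k,fy=k,interpolation=cv2.INTER_NEAREST)
a=f(t,395,210,66,75,4);b=f(s,300,280,90,60,4);c=f(t,105,125,125,170,2);d=f(s,290,145,130,65,3)
C=np.zeros((600,800,3),np.uint8)
for im,x,y in((a,0,0),(b,270,0),(c,0,300-40+0),(d,270,310)):
    y=max(y,0);h=min(im.shape[0],600-y);C[y:y+h,x:x+im.shape[1]]=im[:h]
cv2.imwrite("pics/c1.png",C)
T=np.load("pics/top0.npz");S=np.load("pics/side0.npz")
def quad(im,box,thr):
    x,y,w,h=box;g=cv2.cvtColor(im,cv2.COLOR_BGR2GRAY)[y:y+h,x:x+w]
    cs=cv2.findContours((g>thr).astype(np.uint8),0,2)[0];c=max(cs,key=cv2.contourArea)
    return cv2.approxPolyDP(c,4,True)[:,0]+[x,y]
q=quad(t,(240,225,140,150),150);print("pad top",q.tolist())
p=np.array([plane(T,*u,3) for u in q]);print(p.round(),p.mean(0))
q=quad(s,(215,225,135,70),150);print("pad side",q.tolist());print(np.array([plane(S,*u,3) for u in q]).round())
print("heater",quad(t,(105,125,125,170),150).tolist())
g=cv2.cvtColor(t,cv2.COLOR_BGR2GRAY);print(g[268,395:445],g[240:290,422],g[240:290,408])
E
```

```text
pad top [[275, 236], [261, 351], [354, 360], [364, 246]]
[[587.  62.   3.]
 [389.  78.   3.]
 [378. -81.   3.]
 [575. -95.   3.]] [482.12646022  -9.0975847    3.        ]
pad side [[341, 237], [236, 236], [222, 285], [340, 285]]
[[ 587.   52.    3.]
 [ 389.   76.    3.]
 [ 376.  -82.    3.]
 [ 572. -101.    3.]]
heater [[130, 132], [114, 271], [204, 276], [217, 137]]
[ 41  46  47  41  30  36  31  16  43  86  82  77  70 114 234 240 235 203
 156  69  77  84  86  78  68 130 231 239 235 230 189 136  67  77  81  84
  80  63 150 233 239 248 198  12  39  43  38  44  44  35] [233 234 234 236 238 236 236 234 232 232 233 233 233 232 235 236 239 240
 241 237 237 234 232 232 232 231 233 235 239 242 245 245 240 236 235 235
 242 202 101  62  33  27  25  38  36  43  43  42  44  47] [218 211 210 206 198 195 193 187 174 161 160 158 155 152 147 140 134 132
 133 128 130 126 122 122 122 119 121 116 114 114 109 110 104 106 108 105
 105  93  80  68  37  24  32  37  44  42  44  43  45  45]
```

View pics/c1.png

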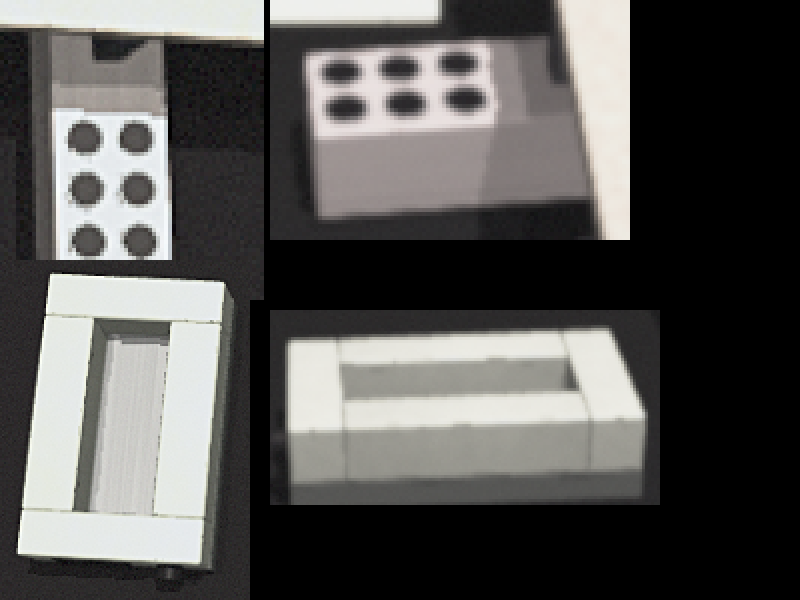

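The crops show the block's top face at its free end: (408.8,278) and (438,278) in the top view, (308.8,293.8) and (311.5,314) in the side view. The heater's top and well rim corners are sharp in both views.

```bash
python3 - <<'E'
from h import *
T=np.load("pics/top0.npz");S=np.load("pics/side0.npz")
for n,a,b in [("blk L",(408.8,278),(308.8,293.8)),("blk R",(438,278),(311.5,314)),
 ("h TL",(130,132.3),(403.7,151)),("h BL",(113.7,271.5),(295.7,155)),("h BR",(205,276.5),(297,185.3)),("h TR",(216.7,136.5),(415,178.7)),
 ("w TL",(151.5,154),(389,159.7)),("w TR",(190.5,155.5),(394,171.7)),("w BR",(182.5,253.5),(315,176)),("w BL",(143.5,250.5),(314,161.7))]:
    p,e=tri(T,a,S,b);print(n,p.round(1),round(e,1), plane(T,*a,40 if n[0]=='b' else 62).round(1))
for u in [(408.8,278),(408.2,240),(438,272),(436.3,230)]: print(u,plane(T,*u,40).round(1))
print("riser front edge",[plane(T,*u,124).round(1) for u in [(384,216),(570,226)]])
print("sq",[plane(T,*u,40).round(1) for u in [(481,263),(519,263)]])
E
```

```text
blk L [ 518.  -166.9   37.8] 1.5 [ 517.1 -166.4   40. ]
blk R [ 519.6 -216.7   38.3] 2.1 [ 518.4 -216.3   40. ]
h TL [749.3 311.8  60.5] 3.1 [747.1 311.   62. ]
h BL [510.5 315.3  61.5] 0.9 [510.9 315.2  62. ]
h BR [508.8 168.3  58.3] 1.4 [507.7 167.5  62. ]
h TR [745.2 163.6  62.6] 2.5 [744.1 163.7  62. ]
w TL [711.  271.9  59.1] 0.6 [709.7 270.8  62. ]
w TR [710.3 205.6  60.7] 1.4 [709.1 205.2  62. ]
w BR [545.8 207.1  58.5] 3.3 [543.7 206.2  62. ]
w BL [547.4 269.3  63.4] 2.2 [546.5 269.7  62. ]
(408.8, 278) [ 517.1 -166.4   40. ]
(408.2, 240) [ 581.6 -165.6   40. ]
(438, 272) [ 528.5 -216.4   40. ]
(436.3, 230) [ 600.5 -214.4   40. ]
riser front edge [array([ 602.8, -109.1,  124. ]), array([ 598. , -405.1,  124. ])]
sq [array([ 546. , -291.4,   40. ]), array([ 547.9, -359. ,   40. ])]
```

The manual's scale: shifts go in shares of 0.2 m and turns go in shares of 2 pi rad. Converting my numbers, 0.091 rad is 0.0145.

```bash
cat >> h.py <<'E'
def go(p,yaw=None):
    "print move to world p in the tool's present axes, and turn (about tool z) needed for tool x at world angle yaw"
    o=ctrl.get_obs();R=Ro.from_rotvec(o["orientation"]).as_matrix()
    print("t",o["t"],"pos",o["ee_pos"].round(1),"yaw",np.arctan2(R[1,0],R[0,0]).round(3),"tilt",np.arccos(-R[2,2]).round(3))
    if yaw is not None:
        c,s=np.cos(yaw),np.sin(yaw);G=np.array([[c,s,0],[s,-c,0],[0,0,-1.]])
        print("rot",Ro.from_matrix(R.T@G).as_rotvec().round(3))
    print("move",(R.T@(np.array(p)-o["ee_pos"])).round(1))
E
```

step_hand(offsets={"sx":[0,0,0],"sy":[0,0,0],"sz":[0,0,0],"rx":[0,0,0],"ry":[0,0,0],"rz":[0.0145,0.0145,0.0145]}, aperture=85)

```text
t: 0.4
ee_pos: [182.2, -597.6, 239.3]
orientation: [-3.141, -0.029, 0.0]
ft_force: [-0.9, 0.1, 0.3]
width: 84.8
grasp_force: 0.0
```

```bash
python3 -c "from h import *;go([545,-191,150],0.02)"
```

```text
t 0.4 pos [ 182.2 -597.6  239.3] yaw 0.018 tilt 0.001
rot [-0.001  0.    -0.002]
move [ 370.3 -399.8   89.5]
```

In the tool's units: -28 mm is -0.14, 24 mm is 0.12.

step_hand(offsets={"sx":[0.12,0.12,0.12,0.12,0.12],"sy":[-0.14,-0.14,-0.14,-0.14,-0.14],"sz":[0,0,0,0,0],"rx":[0,0,0,0,0],"ry":[0,0,0,0,0],"rz":[0,0,0,0,0]})

```text
t: 0.82
ee_pos: [299.6, -453.6, 239.5]
orientation: [-3.141, -0.035, 0.0]
ft_force: [1.1, -0.3, 0.5]
width: 85.1
grasp_force: 0.0
```

step_hand(offsets={"sx":[0.12,0.12,0.12,0.12,0.12],"sy":[-0.14,-0.14,-0.14,-0.14,-0.14],"sz":[0,0,0,0,0],"rx":[0,0,0,0,0],"ry":[0,0,0,0,0],"rz":[0,0,0,0,0]})

```text
t: 1.23
ee_pos: [416.5, -310.8, 239.6]
orientation: [-3.141, -0.036, 0.0]
ft_force: [1.1, -1.2, -0.4]
width: 85.0
grasp_force: 0.0
```

step_hand(offsets={"sx":[0.12,0.12,0.12,0.12,0],"sy":[-0.14,-0.14,-0.14,-0.14,0],"sz":[0,0,0,0,0],"rx":[0,0,0,0,0],"ry":[0,0,0,0,0],"rz":[0,0,0,0,0]})

```text
t: 1.65
ee_pos: [512.4, -194.2, 239.7]
orientation: [-3.14, -0.042, -0.003]
ft_force: [-0.5, -0.4, 1.0]
width: 84.5
grasp_force: 0.0
```

```bash
python3 -c "
from h import *;go([545,-191,23],0.02);grab('wrist','pics/w1.png')"
```

```text
t 1.65 pos [ 512.4 -194.2  239.7] yaw 0.027 tilt 0.002
rot [-0.001 -0.002  0.007]
move [ 32.3  -2.1 216.8]
```

View pics/w1.png

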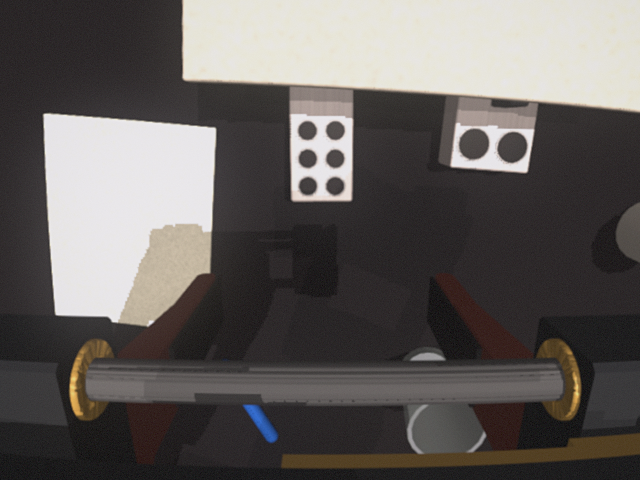

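Wrist view: the block's free end top edge runs from (290.5,200.5) to (352,200.5). I'll check it against the top view.

In the tool's units: 35 mm is 0.175, 30 mm is 0.15.

```bash
python3 - <<'E'
from h import *
W=np.load("pics/w1.npz");T=np.load("pics/top0.npz")
for a,b in (((290.5,200.5),(408.8,278)),((352,200.5),(438,278))):
    print(tri(W,a,T,b),plane(W,*a,40).round(1))
print(plane(W,290,110,40),plane(W,353.5,110,40))
E
```

```text
(array([ 517.67644681, -165.54972793,   41.00205569]), np.float64(1.9013884340164102)) [ 518.2 -164.9   40. ]
(array([ 518.97234135, -215.9026888 ,   39.1001972 ]), np.float64(1.5482752218653113)) [ 519.7 -215.2   40. ]
[ 590.12959303 -163.72450568   40.        ] [ 591.51587641 -213.35713611   40.        ]
```

step_hand(offsets={"sx":[0.05,0.05,0.05,0.01,0],"sy":[0,-0.005,-0.005,0,0],"sz":[0,0.1,0.175,0.175,0.15],"rx":[0,0,0,0,0],"ry":[0,0,0,0,0],"rz":[0,0,0,0,0]}, aperture=80)

```text
t: 2.12
ee_pos: [541.2, -197.0, 118.0]
orientation: [3.141, 0.033, 0.001]
ft_force: [-0.0, -0.5, -1.3]
width: 80.4
grasp_force: 0.0
```

```bash
python3 -c "
from h import *;go([545,-191,23],0.02)"
```

```text
t 2.1167 pos [ 541.2 -197.   118. ] yaw 0.021 tilt 0.001
rot [ 0.    -0.     0.001]
move [ 3.9 -5.9 95. ]
```

In the tool's units: 25 mm is 0.125, 20 mm is 0.1.

step_hand(offsets={"sx":[0.01,0.01,0,0,0],"sy":[-0.015,-0.0175,0,0,0],"sz":[0.1,0.125,0.125,0.075,0.05],"rx":[0,0,0,0,0],"ry":[0,0,0,0,0],"rz":[0,0,0,0,0]}, aperture=80)

```text
t: 2.53
ee_pos: [543.6, -190.1, 22.5]
orientation: [-3.141, -0.033, 0.004]
ft_force: [-1.1, -0.4, 0.1]
width: 80.1
grasp_force: 0.0
```

step_hand(offsets={"sx":[0,0],"sy":[0,0],"sz":[0,0],"rx":[0,0],"ry":[0,0],"rz":[0,0]})

```text
t: 2.7
ee_pos: [544.8, -189.8, 24.6]
orientation: [-3.141, -0.034, 0.001]
ft_force: [0.6, 1.3, 0.1]
width: 79.8
grasp_force: 0.0
```

```bash
python3 -c "
from h import *;go([545,-190.5,23],0.02)"
```

```text
t 2.7 pos [ 544.8 -189.8   24.6] yaw 0.022 tilt 0.001
rot [-0.     0.001  0.002]
move [0.2 0.7 1.6]
```

In the tool's units: 1 mm is 0.005.

step_hand(offsets={"sx":[0,0,0,0,0],"sy":[0,0,0,0,0],"sz":[0.005,0,0,0,0],"rx":[0,0,0,0,0],"ry":[0,0,0,0,0],"rz":[0,0,0,0,0]}, aperture=30)

```text
t: 3.12
ee_pos: [545.4, -189.1, 24.3]
orientation: [3.141, 0.036, 0.002]
ft_force: [-1.3, -2.0, 2.0]
width: 49.6
grasp_force: 1.5
```

step_hand(offsets={"sx":[0,0,0,0,0],"sy":[0,0,0,0,0],"sz":[0,0,0,0,0],"rx":[0,0,0,0,0],"ry":[0,0,0,0,0],"rz":[0,0,0,0,0]})

```text
t: 3.53
ee_pos: [545.3, -189.1, 24.3]
orientation: [3.141, 0.036, 0.001]
ft_force: [-1.8, -0.8, 6.0]
width: 49.8
grasp_force: 30.0
```

Gripped: opening 49.8 mm, force 30 N. Now draw it out.

In the tool's units: -15 mm is -0.075, -10 mm is -0.05.

step_hand(offsets={"sx":[-0.025,-0.05,-0.075,-0.075,-0.075],"sy":[0,0,0,0,0],"sz":[-0.005,0,0,0,0],"rx":[0,0,0,0,0],"ry":[0,0,0,0,0],"rz":[0,0,0,0,0]})

```text
t: 3.95
ee_pos: [483.6, -190.1, 24.5]
orientation: [-3.141, -0.036, 0.0]
ft_force: [0.8, -0.4, -0.9]
width: 50.0
grasp_force: 30.0
```

step_hand(offsets={"sx":[-0.075,-0.075,-0.06,-0.04,0],"sy":[0,0,0,0,0],"sz":[0,0,0,0,0],"rx":[0,0,0,0,0],"ry":[0,0,0,0,0],"rz":[0,0,0,0,0]})

```text
t: 4.37
ee_pos: [432.6, -191.0, 24.5]
orientation: [-3.14, -0.034, 0.004]
ft_force: [-3.0, 0.6, 0.4]
width: 50.2
grasp_force: 30.0
```

step_hand(offsets={"sx":[0,0,0,0,0],"sy":[0,0,0,0,0],"sz":[-0.025,-0.025,-0.025,0,0],"rx":[0,0,0,0,0],"ry":[0,0,0,0,0],"rz":[0,0,0,0,0]})

```text
t: 4.78
ee_pos: [435.8, -191.6, 40.2]
orientation: [3.141, 0.036, 0.002]
ft_force: [-0.1, -0.3, -3.3]
width: 49.5
grasp_force: 30.0
```

```bash
python3 -c "
from h import *;go([435,-9,43],-0.03);a=grab('side')['img'];b=grab('top')['img']
cv2.imwrite('pics/s2.png',np.hstack([cv2.resize(a[200:420,180:420],None,fx=1.6,fy=1.6),cv2.resize(b[200:420,230:470],None,fx=1.6,fy=1.6)])[:,:,::-1])"
```

```text
t 4.7833 pos [ 435.8 -191.6   40.2] yaw 0.023 tilt 0.001
rot [ 0.001 -0.001  0.053]
move [   3.4 -182.6   -2.9]
```

View pics/s2.png

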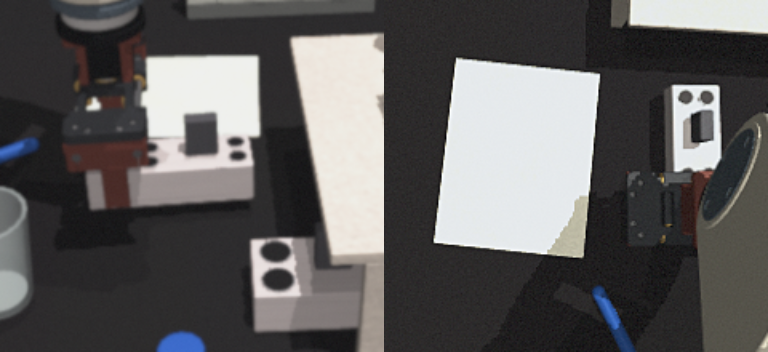

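The block is clear of the riser and hangs nearly level (fin at side crop (200,130)), and the force shows its full weight. Carry it to the pad.

In the tool's units: -24 mm is -0.12, -16 mm is -0.08.

step_hand(offsets={"sx":[0,0,0.005,0.005,0.005],"sy":[-0.04,-0.08,-0.12,-0.12,-0.12],"sz":[-0.005,-0.005,-0.005,0,0],"rx":[0,0,0,0,0],"ry":[0,0,0,0,0],"rz":[0,0,0,0,0]})

```text
t: 5.3
ee_pos: [435.4, -94.1, 42.6]
orientation: [-3.141, -0.035, 0.001]
ft_force: [0.9, 1.1, -2.5]
width: 49.6
grasp_force: 30.0
```

step_hand(offsets={"sx":[0,0,0,0,0],"sy":[-0.12,-0.12,-0.1,-0.06,-0.03],"sz":[0,0,0,0,0],"rx":[0,0,0,0,0],"ry":[0,0,0,0,0],"rz":[0,0,0,0,0]})

```text
t: 5.72
ee_pos: [433.3, -7.6, 42.6]
orientation: [-3.141, -0.039, 0.001]
ft_force: [-0.1, -0.7, -2.7]
width: 49.8
grasp_force: 30.0
```

step_hand(offsets={"sx":[0,0,0,0,0],"sy":[0,0,0,0,0],"sz":[0,0.015,0.02,0.015,0],"rx":[0,0,0,0,0],"ry":[0,0,0,0,0],"rz":[0,0,0,0,0]})

```text
t: 6.13
ee_pos: [433.5, -10.1, 32.0]
orientation: [-3.141, -0.034, 0.002]
ft_force: [0.6, 0.1, -3.4]
width: 50.2
grasp_force: 30.0
```

```bash
python3 -c "
from h import *;go([435,-9,28],-0.01);grab('side','pics/s3.png')"
```

```text
t 6.1333 pos [433.5 -10.1  32. ] yaw 0.022 tilt 0.001
rot [-0.     0.001  0.032]
move [ 1.6 -1.   4. ]
```

In the tool's units: 1.5 mm is 0.0075, 1 mm is 0.005, 0.03 rad is 0.0048.

step_hand(offsets={"sx":[0,0,0,0],"sy":[0,0,0,0],"sz":[0.0075,0.0075,0.005,0],"rx":[0,0,0,0],"ry":[0,0,0,0],"rz":[0.0048,0,0,0]})

```text
t: 6.52
ee_pos: [433.8, -9.6, 28.5]
orientation: [-3.142, 0.011, 0.001]
ft_force: [-0.6, 0.5, -3.1]
width: 50.3
grasp_force: 30.0
```

step_hand(offsets={"sx":[0,0],"sy":[0,0],"sz":[0.005,0],"rx":[0,0],"ry":[0,0],"rz":[0,0]})

```text
t: 6.68
ee_pos: [433.9, -9.5, 27.6]
orientation: [-3.142, 0.011, -0.0]
ft_force: [0.0, 0.6, -3.2]
width: 50.1
grasp_force: 30.0
```

In the tool's units: 1 mm is 0.005.

step_hand(offsets={"sx":[0,0,0],"sy":[0,0,0],"sz":[0.005,0,0],"rx":[0,0,0],"ry":[0,0,0],"rz":[0,0,0]})

```text
t: 6.93
ee_pos: [433.9, -9.4, 27.3]
orientation: [3.141, -0.011, 0.001]
ft_force: [-3.0, -1.2, 8.2]
width: 50.1
grasp_force: 30.0
```

step_hand(offsets={"sx":[0,0,0,0,0],"sy":[0,0,0,0,0],"sz":[0,0,0,0,0],"rx":[0,0,0,0,0],"ry":[0,0,0,0,0],"rz":[0,0,0,0,0]}, aperture=80)

```text
t: 7.35
ee_pos: [434.0, -9.4, 26.7]
orientation: [-3.142, 0.011, -0.0]
ft_force: [-0.6, -0.2, 0.1]
width: 78.5
grasp_force: 0.0
```

step_hand(offsets={"sx":[0,0,0,0,0],"sy":[0,0,0,0,0],"sz":[0,0,0,-0.05,-0.125],"rx":[0,0,0,0,0],"ry":[0,0,0,0,0],"rz":[0,0,0,0,0]})

```text
t: 7.77
ee_pos: [432.0, -9.4, 60.5]
orientation: [-3.141, 0.011, 0.008]
ft_force: [0.1, 0.4, 0.2]
width: 80.1
grasp_force: 0.0
```

step_hand(offsets={"sx":[0,-0.1,-0.1,0,0],"sy":[0,0,0,0,0],"sz":[-0.2,-0.175,-0.175,-0.05,0],"rx":[0,0,0,0,0],"ry":[0,0,0,0,0],"rz":[0,0,0,0,0]})

```text
t: 8.18
ee_pos: [394.8, -9.2, 185.1]
orientation: [3.141, -0.011, 0.011]
ft_force: [0.4, 0.4, 0.0]
width: 80.1
grasp_force: 0.0
```

```bash
python3 -c "
from h import *;go([513,-9,150],-0.01);grab('side','pics/s4.png');grab('top','pics/t4.png');grab('wrist','pics/w4.png')
a=cv2.imread('pics/s4.png');b=cv2.imread('pics/w4.png')
cv2.imwrite('pics/c4.png',np.hstack([cv2.resize(a[170:350,200:400],(400,360)),cv2.resize(b,(400,300))[:,:] if 0 else cv2.resize(b[0:360],(400,360))]))"
```

```text
t 8.1833 pos [394.8  -9.2 185.1] yaw -0.007 tilt 0.007
rot [ 0.    -0.007  0.003]
move [117.9  -1.1  35.8]
```

View pics/c4.png

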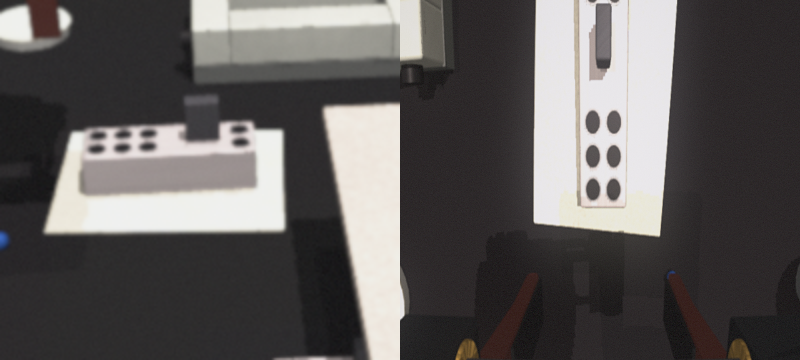

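The block lies flat on the pad. The fin is at side (292–308, 218–240), and in the wrist view around (325,35). Now I'll measure the fin.

```bash
python3 - <<'E'
from h import *
W=np.load("pics/w4.npz");S=np.load("pics/s4.npz");T=np.load("pics/t4.npz")
w=cv2.imread("pics/w4.png");s=cv2.imread("pics/s4.png");t=cv2.imread("pics/t4.png")
f=lambda im,x,y,w,h,k:cv2.resize(im[y:y+h,x:x+w],None,fx=k,fy=k,interpolation=cv2.INTER_NEAREST)
u=proj(T,np.array([490,-9,43.])).astype(int);print(u)
A=f(w,290,0,75,80,5);B=f(s,280,205,45,45,6);D=f(t,u[0]-35,u[1]-60,70,110,3)
C=np.zeros((600,800,3),np.uint8)
C[:400,:375]=A;C[:270,390:660]=B;C[270:600,390:600]=D
cv2.imwrite("pics/c5.png",C);print("top crop origin",u-[35,60])
E
```

```text
[314 291]
top crop origin [279 231]
```

View pics/c5.png

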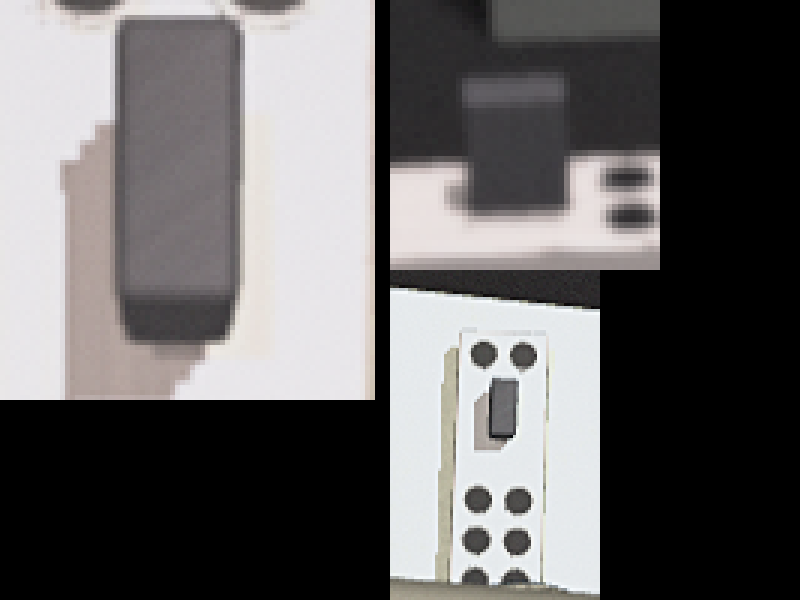

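```bash
python3 - <<'E'
from h import *
W=np.load("pics/w4.npz");S=np.load("pics/s4.npz");T=np.load("pics/t4.npz")
P=[]
for a,b in [((313.2,3.6),(309.3,217.3)),((338.6,3.6),(309.7,222.2)),((338,58.5),(292.5,222.5)),((313.6,59),(291.8,218))]:
    p,e=tri(W,a,S,b);P.append(p);q=plane(W,*a,81);print(p.round(1),round(e,1),q.round(1))
print(np.mean(P,0))
print([plane(T,*u,81).round(1) for u in ((313,267.3),(321.7,267.3),(312.3,285.3),(320.7,286))])
# block edges in top view and end
print([plane(T,*u,43).round(1) for u in ((302.5,251.5),(331.5,251.5),(300,330),(329,330))])
print([plane(W,*u,43).round(1) for u in ((290,207),(362,207))])
E
```

```text
[527.3  -2.9  79.1] 0.9 [526.4  -3.   81. ]
[527.5 -16.7  77.2] 0.6 [526.3 -16.6  81. ]
[498.4 -16.3  78.2] 0.3 [497.8 -16.2  81. ]
[497.7  -2.9  79.6] 0.3 [497.7  -2.9  81. ]
[512.72720969  -9.69040158  78.53760621]
[array([526. ,  -4.6,  81. ]), array([526.4, -18.3,  81. ]), array([497.7,  -4.3,  81. ]), array([496.9, -17.5,  81. ])]
[array([555.8,  12.7,  43. ]), array([557.3, -35.6,  43. ]), array([427.1,  12.7,  43. ]), array([428.3, -34.4,  43. ])]
[array([407.7,  15.2,  43. ]), array([407.4, -33.7,  43. ])]
```

Fin centre is (512.5,-10), about 79–81 high and 29×13.7 mm, which matches. I'll grip slightly towards the centre of mass.

In the tool's units: 30 mm is 0.15, 20 mm is 0.1.

step_hand(offsets={"sx":[0.15,0.15,0.15,0.1,0],"sy":[0,0,0,0,0],"sz":[0,0,0.1,0.15,0.1],"rx":[0,0,0,0,0],"ry":[0,0,0,0,0],"rz":[0,0,0,0,0]}, aperture=50)

```text
t: 8.75
ee_pos: [507.5, -10.0, 108.4]
orientation: [3.142, -0.011, 0.001]
ft_force: [0.2, -0.0, -0.3]
width: 51.3
grasp_force: 0.0
```

step_hand(offsets={"sx":[0,0,0],"sy":[0,0,0],"sz":[0.075,0.025,0],"rx":[0,0,0],"ry":[0,0,0],"rz":[0,0,0]})

```text
t: 9.0
ee_pos: [502.1, -9.9, 88.8]
orientation: [-3.141, 0.011, 0.009]
ft_force: [0.5, 0.2, 0.1]
width: 50.1
grasp_force: 0.0
```

```bash
python3 -c "from h import *;go([508.5,-10,68],-0.01)"
```

```text
t 9.0 pos [502.1  -9.9  88.8] yaw -0.007 tilt 0.006
rot [-0.     0.006  0.003]
move [ 6.5  0.1 20.8]
```

In the tool's units: 8 mm is 0.04, 7 mm is 0.035.

step_hand(offsets={"sx":[0.015,0.01,0,0,0],"sy":[0,0,0,0,0],"sz":[0.04,0.035,0.025,0,0],"rx":[0,0,0,0,0],"ry":[0,0,0,0,0],"rz":[0,0,0,0,0]})

```text
t: 9.42
ee_pos: [508.8, -10.0, 71.8]
orientation: [-3.142, 0.011, -0.0]
ft_force: [-0.8, -0.7, -0.3]
width: 50.3
grasp_force: 0.0
```

```bash
python3 -c "from h import *;go([508.5,-10,68],-0.01)"
```

```text
t 9.4167 pos [508.8 -10.   71.8] yaw -0.007 tilt 0.0
rot [-0.    -0.     0.003]
move [-0.3  0.   3.8]
```

In the tool's units: 4 mm is 0.02.

step_hand(offsets={"sx":[0,0],"sy":[0,0],"sz":[0.02,0],"rx":[0,0],"ry":[0,0],"rz":[0,0]})

```text
t: 9.58
ee_pos: [508.8, -10.0, 67.6]
orientation: [3.142, -0.011, 0.0]
ft_force: [0.4, -0.1, -0.4]
width: 50.2
grasp_force: 0.0
```

step_hand(offsets={"sx":[0,0,0,0,0],"sy":[0,0,0,0,0],"sz":[0,0,0,0,0],"rx":[0,0,0,0,0],"ry":[0,0,0,0,0],"rz":[0,0,0,0,0]}, aperture=0)

```text
t: 10.0
ee_pos: [508.9, -10.0, 67.8]
orientation: [3.142, -0.011, 0.0]
ft_force: [-0.3, -0.1, -0.3]
width: 19.9
grasp_force: 0.0
```

step_hand(offsets={"sx":[0,0,0,0,0],"sy":[0,0,0,0,0],"sz":[0,0,0,0,0],"rx":[0,0,0,0,0],"ry":[0,0,0,0,0],"rz":[0,0,0,0,0]})

```text
t: 10.42
ee_pos: [508.9, -10.0, 67.7]
orientation: [3.142, -0.011, 0.0]
ft_force: [0.7, -0.3, 1.2]
width: 14.1
grasp_force: 30.0
```

step_hand(offsets={"sx":[0,0,0,0,0],"sy":[0,0,0,0,0],"sz":[-0.025,-0.075,-0.1,-0.1,-0.05],"rx":[0,0,0,0,0],"ry":[0,0,0,0,0],"rz":[0,0,0,0,0]})

```text
t: 10.83
ee_pos: [509.5, -10.0, 139.6]
orientation: [3.142, -0.011, 0.003]
ft_force: [0.2, -0.9, -2.8]
width: 14.1
grasp_force: 30.0
```

step_hand(offsets={"sx":[0,0],"sy":[0,0],"sz":[-0.05,0],"rx":[0,0],"ry":[0,0],"rz":[0,0]})

```text
t: 11.0
ee_pos: [509.7, -10.0, 149.2]
orientation: [3.141, -0.011, 0.004]
ft_force: [0.8, -0.4, -2.7]
width: 14.1
grasp_force: 30.0
```

```bash
python3 -c "from h import *;go([653,238,170],-0.01);grab('side','pics/s6.png');grab('top','pics/t6.png');a=cv2.imread('pics/s6.png');b=cv2.imread('pics/t6.png')
cv2.imwrite('pics/c6.png',np.hstack([a[120:300,180:420],b[180:360,220:400]]).repeat(1,0))"
```

```text
t 11.0 pos [509.7 -10.  149.2] yaw -0.007 tilt 0.003
rot [ 0.    -0.003  0.003]
move [ 141.6 -249.   -20.4]
```

View pics/c6.png

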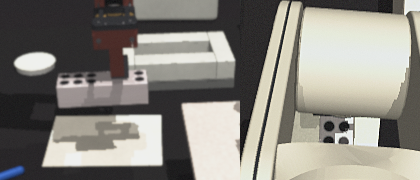

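The block hangs level from the fin (side crop (57–147, 70–100)). Carry it to above the well, 10 mm higher.

In the tool's units: -24 mm is -0.12, -21 mm is -0.105.

step_hand(offsets={"sx":[0.025,0.05,0.06,0.07,0.07],"sy":[-0.045,-0.09,-0.105,-0.12,-0.12],"sz":[-0.025,-0.025,0,0,0],"rx":[0,0,0,0,0],"ry":[0,0,0,0,0],"rz":[0,0,0,0,0]})

```text
t: 11.52
ee_pos: [564.8, 87.1, 157.0]
orientation: [3.142, -0.012, -0.002]
ft_force: [0.6, -0.3, -3.0]
width: 14.1
grasp_force: 30.0
```

step_hand(offsets={"sx":[0.07,0.07,0.07,0.07,0.06],"sy":[-0.12,-0.12,-0.12,-0.12,-0.105],"sz":[0,0,0,0,0],"rx":[0,0,0,0,0],"ry":[0,0,0,0,0],"rz":[0,0,0,0,0]})

```text
t: 11.93
ee_pos: [633.7, 204.5, 156.5]
orientation: [3.141, -0.01, -0.002]
ft_force: [0.8, -0.2, -3.0]
width: 14.0
grasp_force: 30.0
```

step_hand(offsets={"sx":[0.05,0.025,0,0],"sy":[-0.09,-0.045,0,0],"sz":[0,0,0,0],"rx":[0,0,0,0],"ry":[0,0,0,0],"rz":[0,0,0,0]})

```text
t: 12.27
ee_pos: [647.7, 229.0, 156.6]
orientation: [3.141, -0.01, -0.003]
ft_force: [0.2, 0.4, -2.9]
width: 13.9
grasp_force: 30.0
```

```bash
python3 -c "from h import *;go([654.4,239,150],-0.015)"
```

```text
t 12.2667 pos [647.7 229.  156.6] yaw -0.006 tilt 0.002
rot [0.001 0.002 0.009]
move [  6.6 -10.    6.6]
```

In the tool's units: -5 mm is -0.025, 3 mm is 0.015, 0.009 rad is 0.0014.

step_hand(offsets={"sx":[0.015,0.015,0,0,0],"sy":[-0.025,-0.025,0,0,0],"sz":[0.025,0.025,0.025,0.01,0],"rx":[0,0,0,0,0],"ry":[0,0,0,0,0],"rz":[0.0014,0,0,0,0]})

```text
t: 12.68
ee_pos: [654.0, 238.3, 139.6]
orientation: [3.141, -0.026, -0.003]
ft_force: [0.2, 0.6, -3.0]
width: 13.9
grasp_force: 30.0
```

```bash
python3 - <<'E'
from h import *
go([654.4,239,86],-0.015)
for n in("side","top","wrist"):grab(n,f"pics/{n}7.png")
s=cv2.imread("pics/side7.png");t=cv2.imread("pics/top7.png");w=cv2.imread("pics/wrist7.png")
f=lambda im,x,y,w,h,k:cv2.resize(im[y:y+h,x:x+w],None,fx=k,fy=k,interpolation=cv2.INTER_NEAREST)
C=np.zeros((600,800,3),np.uint8)
C[:270,:420]=f(s,285,120,140,90,3);C[:360,430:730]=f(t,100,115,150,180,2)
C[280:600,:427]=cv2.resize(w,(427,320));cv2.imwrite("pics/c7.png",C)
E
```

```text
t 12.6833 pos [654.  238.3 139.6] yaw -0.017 tilt 0.002
rot [ 0.001  0.002 -0.002]
move [ 0.5 -0.7 53.6]
```

View pics/c7.png

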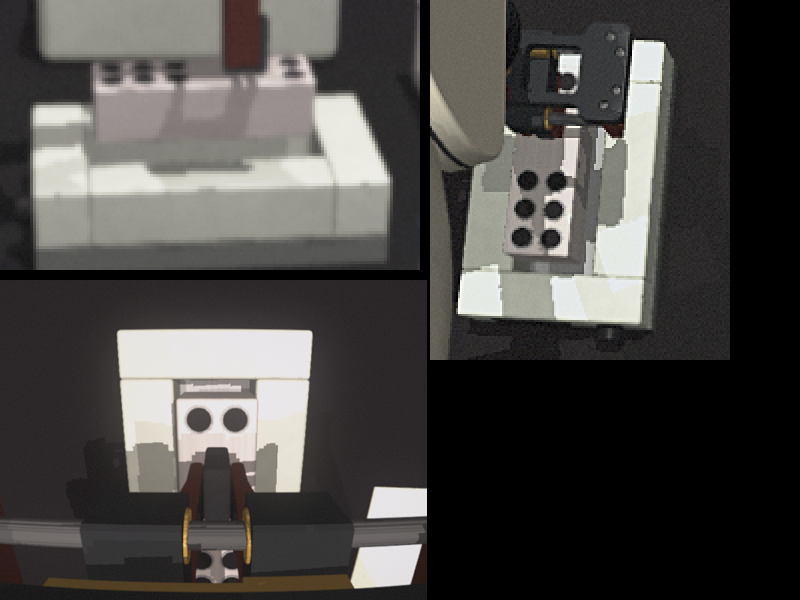

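```bash
python3 - <<'E'
from h import *
W=np.load("pics/wrist7.npz");S=np.load("pics/side7.npz");T=np.load("pics/top7.npz")
print("near R top (T,S)",tri(T,(169.5,244),S,(317,150.3)))
print("far R top (W,S)",tri(W,(385.5,178.5),S,(389.7,148)))
print("block near T z114",[plane(T,*u,114.6).round(1) for u in((138,241),(169.5,244))])
print("block far W z114",[plane(W,*u,114.6).round(1) for u in((265.5,178.5),(385.5,178.5))])
print("well far W z62",[plane(W,*u,62).round(1) for u in((261,149),(385.5,149))])
print("heater far W",[plane(W,*u,62).round(1) for u in((176,76),(468,77))])
print("well near T",[plane(T,*u,62).round(1) for u in((182.5,253.5),)])
E
```

```text
near R top (T,S) (array([552.28729214, 213.89690867, 112.29536171]), np.float64(2.296246242337985))
far R top (W,S) (array([701.29898377, 213.5398642 , 110.71624399]), np.float64(0.5509358175998346))
block near T z114 [array([553.8, 261.2, 114.6]), array([550.8, 213.2, 114.6])]
block far W z114 [array([702.3, 262.4, 114.6]), array([701.6, 214.1, 114.6])]
well far W z62 [array([710.8, 271.5,  62. ]), array([709.8, 207. ,  62. ])]
heater far W [array([748.4, 312.9,  62. ]), array([745.6, 165.7,  62. ])]
well near T [array([543.7, 206.2,  62. ])]
```

Block centre is (627,238), level, against a well centre of (628,239). Shift 1 mm each way and lower.

In the tool's units: 6 mm is 0.03, 4 mm is 0.02.

step_hand(offsets={"sx":[0.005,0,0,0,0],"sy":[-0.005,0,0,0,0],"sz":[0.02,0.03,0.03,0.03,0.015],"rx":[0,0,0,0,0],"ry":[0,0,0,0,0],"rz":[0,0,0,0,0]})

```text
t: 13.25
ee_pos: [655.0, 239.7, 114.2]
orientation: [3.141, -0.025, -0.003]
ft_force: [-0.3, -0.4, -3.1]
width: 14.1
grasp_force: 30.0
```

step_hand(offsets={"sx":[0,0,0,0,0],"sy":[0,0,0,0,0],"sz":[0.03,0.03,0.03,0.02,0],"rx":[0,0,0,0,0],"ry":[0,0,0,0,0],"rz":[0,0,0,0,0]})

```text
t: 13.67
ee_pos: [655.0, 239.7, 92.3]
orientation: [3.141, -0.025, -0.003]
ft_force: [0.0, -0.1, -2.5]
width: 13.8
grasp_force: 30.0
```

```bash
python3 -c "from h import *;go([655,239,84.7],-0.015)"
```

```text
t 13.6667 pos [655.  239.7  92.3] yaw -0.016 tilt 0.002
rot [ 0.001  0.002 -0.001]
move [0.  0.7 7.6]
```

In the tool's units: 3 mm is 0.015, 2 mm is 0.01.

step_hand(offsets={"sx":[0,0,0,0],"sy":[0,0,0,0],"sz":[0.015,0.01,0.005,0],"rx":[0,0,0,0],"ry":[0,0,0,0],"rz":[0,0,0,0]})

```text
t: 14.0
ee_pos: [655.7, 239.9, 87.6]
orientation: [3.141, -0.025, -0.0]
ft_force: [-0.3, 0.3, -2.9]
width: 14.2
grasp_force: 30.0
```

step_hand(offsets={"sx":[0,0,0],"sy":[0,0,0],"sz":[0.0035,0.0035,0],"rx":[0,0,0],"ry":[0,0,0],"rz":[0,0,0]})

```text
t: 14.25
ee_pos: [655.7, 239.9, 86.3]
orientation: [-3.141, 0.026, -0.0]
ft_force: [-0.1, -0.5, -2.9]
width: 13.5
grasp_force: 30.0
```

In the tool's units: 0.8 mm is 0.004, 0.7 mm is 0.0035.

step_hand(offsets={"sx":[0,0,0],"sy":[0,0,0],"sz":[0.004,0.0035,0],"rx":[0,0,0],"ry":[0,0,0],"rz":[0,0,0]})

```text
t: 14.5
ee_pos: [655.8, 239.9, 84.8]
orientation: [-3.141, 0.026, -0.0]
ft_force: [0.3, -0.2, -3.2]
width: 14.0
grasp_force: 30.0
```

step_hand(offsets={"sx":[0,0,0],"sy":[0,0,0],"sz":[0.0025,0.0025,0],"rx":[0,0,0],"ry":[0,0,0],"rz":[0,0,0]})

```text
t: 14.75
ee_pos: [655.8, 240.0, 84.8]
orientation: [-3.141, 0.025, -0.0]
ft_force: [-2.2, -1.7, 5.1]
width: 14.0
grasp_force: 30.0
```

Contact at 84.8, exactly the seated height. Release and rise.

step_hand(offsets={"sx":[0,0,0,0,0],"sy":[0,0,0,0,0],"sz":[0,0,0,0,0],"rx":[0,0,0,0,0],"ry":[0,0,0,0,0],"rz":[0,0,0,0,0]}, aperture=50)

```text
t: 15.17
ee_pos: [655.7, 239.9, 83.7]
orientation: [-3.141, 0.025, 0.0]
ft_force: [0.4, 0.2, -0.2]
width: 43.9
grasp_force: 0.0
```

step_hand(offsets={"sx":[0,0,0,0,0],"sy":[0,0,0,0,0],"sz":[-0.04,-0.075,-0.125,-0.175,-0.2],"rx":[0,0,0,0,0],"ry":[0,0,0,0,0],"rz":[0,0,0,0,0]})

```text
t: 15.58
ee_pos: [654.8, 239.6, 207.8]
orientation: [3.141, -0.025, -0.004]
ft_force: [2.1, 0.7, 0.4]
width: 49.8
grasp_force: 0.0
```

step_hand(offsets={"sx":[-0.1,-0.15,-0.15,-0.1,0],"sy":[0,0,0,0,0],"sz":[-0.15,-0.05,0,0,0],"rx":[0,0,0,0,0],"ry":[0,0,0,0,0],"rz":[0,0,0,0,0]})

```text
t: 16.0
ee_pos: [552.5, 241.5, 248.8]
orientation: [-3.141, 0.024, 0.0]
ft_force: [-0.2, -0.3, -0.1]
width: 50.3
grasp_force: 0.0
```

```bash
python3 - <<'E'
from h import *
go([0,0,0])
w=grab("wrist","pics/wrist8.png");s=grab("side","pics/side8.png")
a=cv2.imread("pics/wrist8.png");b=cv2.imread("pics/side8.png")
cv2.imwrite("pics/c8.png",np.hstack([a[:300,150:500],cv2.resize(b[130:230,280:430],(450,300))]))
E
```

```text
t 16.0 pos [552.5 241.5 248.8] yaw -0.015 tilt 0.0
move [-548.7  249.9  248.8]
```

View pics/c8.png

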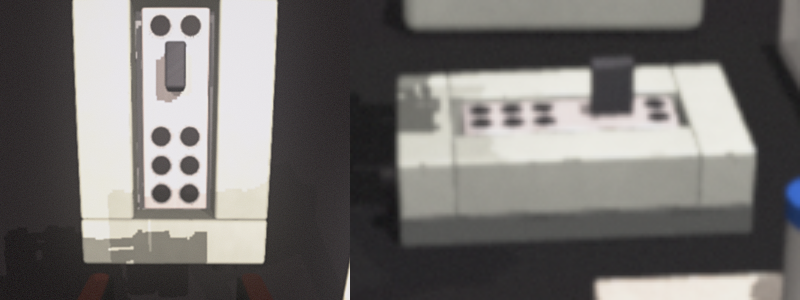

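The block sits flat in the well (wrist crop (142–210, 8–208)), with gaps all round and only the fin above the rim.

```bash
python3 -c "
from workcell import ctrl, get_image;print(ctrl.close_job())"
```

```text
the job is handed in; nothing more can be done
None
```

The long block was set down on the pad, let go, then lowered by its fin into the heater well, where it lies flat and nearly centred. The squarish block was not touched; the job is handed in at about 16 s, but no verdict was returned.

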